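# Zigzag stack of pantry trays

## Robot

A 6-joint arm with a two-finger parallel gripper is mounted at the origin on the work surface. World frame = base frame: x ahead of the robot, y to its left, z up, the work surface at z = 0. Lengths are in m, angles in degrees, forces in N, time in s.
With the tool pointing down it reaches from about 0.35 to 0.875 m from the base axis. Payload 4.2 kg.
Tool frame: the origin (TCP) lies at the very end of the fingers, on their centre line; the grasp point (between the pads) lies 19 mm behind it (r.grip_point_offset is the distance from the TCP to the grasp point, in m); z points along the fingers, y is the line along which they close (so a half turn about z gives the same grasp; the last joint's range is limited). The gripper opens to 87 mm and grips with 3 to 60 N. Pads are 19 mm wide; open, the fingers measure 117 mm over their backs; the gripper's body (75 mm by 190 mm) begins 51 mm behind the grasp point.
Start: joints at [-50.959, 22.042, 0.453, 0, -68.411, -14.817], TCP at [0.256, -0.57, 0.223] pointing down, gripper open.
Joint ranges: [-179.83, 179.83], [-69.29, 118.12], [-61.27, 80.66], [-181.25, 117.63], [-171.15, -9.14], [-177.46, 177.46]. Speed limits (degrees/s): [159.86, 159.86, 180, 180, 180, 180].

## Interface

Orientations are given as a 3x3 rotation matrix whose columns are the frame's x, y, z axes.
In Python, from station import r, cams gives the robot as it stands. The module is installed in compiled form; this text tells all that it offers.
- The arm moves only by the shell command python3 -m handwheel 'ROWS'. ROWS is JSON, a list that holds one entry, the list of rows, each a list of 7 numbers: the turn, a rotation vector about the tool's x, y, z in units of 6 degrees (1.0 is 6 degrees), then the shift along the tool's x, y, z in m, then the finger opening in m, from 0 to 0.087. In form: [[[ax, ay, az, x, y, z, jaw], ...]]. A call has 1 to 12 rows; each row shifts and turns the commanded pose from where the row before left it, along the tool's axes as they then stand; what a row does not reach is not made up. A row lasts 1/10 s, in which the tool goes at most 50 mm and 8.59 degrees, less where a joint would pass 70% of its speed; a pose out of reach is approached as far as the arm can. A call with a gripper value outside its range is refused whole. The fingers move at their own pace and stop on an object; the grip force is fixed at half the most. Time passes only in rows, so rows that do not move let the fingers close. It gives the time, the measured TCP pose, the force, the opening and the grip force at its end, in the units of the state.
- r.sense(): the state, without advancing time (a new reading comes with each control period).
- cams.capture(name): name is "scene" or "top" or "wrist"; returns the picture (420x560x3 uint8, red, green, blue); there is no depth.
- cams.get_calibration(name): a dict with "camera_matrix" (3x3 intrinsics, pixels), "rvec" (rotation vector, rad) and "tvec" (3), from world to camera coordinates, as OpenCV has them; the wrist camera has in their place "T_tool_cam" (4x4, takes a point from camera to tool coordinates, whose origin is the TCP and whose axes are the flange's). Camera axes: x right, y down, z forward; pixel columns grow to the right and rows downward; lengths in m; the calibration is good to about 2 mm. A picture is of the moment at which its call begins: read the wrist's pose just before it. get_calibration takes no time and is no camera call.
- r.finish_job(): hands the job in; it is judged then, once.
The state is a dict: "time_s": time; "joints": joint angles; "joint_velocities": joint speeds; "effort": joint torques, N m; "tcp_pos": TCP position; "ee_rot": TCP orientation; "wrist_force": force on the tool from outside, world axes, zero at the start; "moment": the same for the moment, N m; "gripper_width": opening from 0.0 (shut) to 1.0 (fully open); "gripper_force": force on a finger pad.
Only numpy, scipy, OpenCV 4.12 (cv2) and the standard library are available. Lean on these libraries where they do the work, as an engineer would, in place of code of your own. Each camera call takes 0.05 s, during which the arm holds its last target. There are 200 camera calls.

## Task

Take the washed pink and mint trays off their draining stands and stack them level on the white tray on the chopping board: pink on white, then mint on pink, each turned half round to the one below and set over that one's low end, so that it drops onto the low rim beside the raised end and the raised ends alternate. Set each tray down gently and let go of it, without dropping it, and seat the pink one before bringing the mint one. Leave the white tray about where it stands and do not disturb the other kitchen things.

Things in the scene. Friction and masses are not known exactly. Their poses are not given: they have to be found in the camera images.
- white_tray: Pantry tray, white, 160 mm long (own x), 110 wide (y), walls 5 thick; origin under its centre at foot level, z up out of its open top. Rim 52 high, but 70 for the last 40 mm at the +x end (raised end). About 0.6 kg with four fixed tins, all below the low rim. Stands loose and level on the board, raised end roughly away from the robot. Bottom of the stack.
- pink_tray: Pantry tray, pink, 160 mm long (own x), 110 wide (y), walls 5 thick; origin under its centre at foot level, z up out of its open top. Rim 52 high, but 70 for the last 40 mm at the +x end (raised end). About 0.3 kg, empty. Starts on a stand, z leaning 30 degrees towards the robot, raised end at the bottom of the slope.
- mint_tray: Pantry tray, mint green, 160 mm long (own x), 110 wide (y), walls 5 thick; origin under its centre at foot level, z up out of its open top. Rim 52 high, but 70 for the last 40 mm at the +x end (raised end). About 0.3 kg, empty. Starts on a stand, z leaning 30 degrees towards the robot, raised end at the top of the slope.
- white_seat (a point): Point in the white tray's frame 43 mm to its -x and 46 mm up: where the origin of the tray stacked on it comes to lie, that tray turned half round (its +x along this one's -x), its low end 3 mm short of this one's raised end. 3 to 4 mm play each way in x and y.
- pink_seat (a point): Point in the pink tray's frame 43 mm to its -x and 46 mm up: where the origin of the tray stacked on it comes to lie, that tray turned half round (its +x along this one's -x), its low end 3 mm short of this one's raised end. 3 to 4 mm play each way in x and y.
- pink_grip (a point): Middle of the pink tray's partition, top edge, 48 mm above its origin. The partition is 8 mm thick, runs lengthwise (own x) and is the grip; beside it each compartment is 46 mm wide, with its floor 37 mm below this point.
- mint_grip (a point): Middle of the mint tray's partition, top edge, 48 mm above its origin. The partition is 8 mm thick, runs lengthwise (own x) and is the grip; beside it each compartment is 46 mm wide, with its floor 37 mm below this point.
- pink_end (a point): Top of the pink tray's raised end: 60 mm to its +x, 70 mm above its origin. Under its floor two runners 6 mm deep (x -71.5 to 28, outer faces y -46.5 and 46.5) carry it and drop between the low walls of the tray below.
- mint_end (a point): Top of the mint tray's raised end: 60 mm to its +x, 70 mm above its origin. Under its floor two runners 6 mm deep (x -71.5 to 28, outer faces y -46.5 and 46.5) carry it and drop between the low walls of the tray below.
- stand_a: Fixed wooden draining stand, 126 mm wide, either left or right. Its slope of 30 degrees rises along its own +x, away from the robot, from 30 mm above the counter at a 16 mm high ledge that stops the tray, to about 115 mm; origin on the counter under its centre. Holds the pink tray.
- stand_b: Fixed wooden draining stand, 126 mm wide, either left or right. Its slope of 30 degrees rises along its own +x, away from the robot, from 30 mm above the counter at a 16 mm high ledge that stops the tray, to about 115 mm; origin on the counter under its centre. Holds the mint tray.
- board: Fixed bamboo chopping board 320 x 190 x 18 mm on which the white tray stands; origin under its centre, on the counter.
- mill_black: Black pepper mill, 60 mm diameter, 172 mm tall, standing; origin under its centre. Bystander.
- mill_grey: Grey salt mill, 60 mm diameter, 172 mm tall, standing; origin under its centre. Bystander.
- mug: Blue mug, 80 mm diameter, 90 mm tall; origin under its centre. Bystander.
- jar: Amber jar with steel lid, 72 mm diameter, 100 mm tall; origin under its centre. Bystander.
- bowl: White bowl, 110 mm diameter, 55 mm tall; origin under its centre. Bystander.
- ramekin: Terracotta ramekin, 72 mm diameter, 40 mm tall, at the board's far end; origin under its centre. Bystander.
- spatula: Kitchen spatula lying on the counter; origin on its underside. Bystander.
Things that resemble listed ones, but are neither listed nor needed, are in the scene too. Leave any orange or yellow look-alike of the mint_tray alone.

How it is judged (in metres and radians):
On the way:
1. the pink tray is seated on the white tray, level, raised end opposite to white's, and let go, while the mint tray is still on its stand (x of pink_tray in the frame of white_tray between -0.051 and -0.035 m and y of pink_tray in the frame of white_tray between -0.007 and 0.007 m and z of pink_tray in the frame of white_tray between 0.042 and 0.0495 m and x of pink_end in the frame of white_tray below -0.085 m and angle between pink_tray's own z axis and vertical below 0.06 rad and contact force between the fingers and pink_tray below 0.3 N and distance of mint_tray from where it was at the start of the episode below 0.03 m), for 0.3 s.
At the end, for the whole second after the job is handed in: Pink seated on white, mint on pink, each half-turned: centre 35 to 51 mm back over the lower tray's low end, within 7 mm sideways, 42 to 49.5 mm up, level within 0.06 rad, released and at rest; white upright, within 40 mm of its start (x of pink_tray in the frame of white_tray between -0.051 and -0.035 m and y of pink_tray in the frame of white_tray between -0.007 and 0.007 m and z of pink_tray in the frame of white_tray between 0.042 and 0.0495 m and x of pink_end in the frame of white_tray below -0.085 m and angle between each of pink_tray, mint_tray's own z axis and vertical below 0.06 rad and contact force between the fingers and pink_tray below 0.3 N and x of mint_tray in the frame of pink_tray between -0.051 and -0.035 m and y of mint_tray in the frame of pink_tray between -0.007 and 0.007 m and z of mint_tray in the frame of pink_tray between 0.042 and 0.0495 m and x of mint_end in the frame of pink_tray below -0.085 m and contact force between the fingers and mint_tray below 0.3 N and angle between white_tray's own z axis and vertical below 0.05 rad and distance of white_tray from where it was at the start of the episode below 0.04 m and linear speed of each of pink_tray, mint_tray, white_tray below 0.02 m/s); the robot touches nothing.
It fails at once if the pink tray is dropped: moving faster than 0.4 m/s near the stack while not held (linear speed of pink_tray above 0.4 m/s and horizontal distance between pink_tray and white_tray below 0.12 m and contact force between the fingers and pink_tray below 0.3 N).
It fails at once if the mint tray is dropped: moving faster than 0.4 m/s near the stack while not held (linear speed of mint_tray above 0.4 m/s and horizontal distance between mint_tray and white_tray below 0.12 m and contact force between the fingers and mint_tray below 0.3 N).
It fails at once if the white tray is shoved more than 40 mm (distance of white_tray from where it was at the start of the episode above 0.04 m).
It fails at once if a bystander is moved more than 40 mm or knocked over (distance of any of mill_black, mill_grey, mug, jar, bowl, ramekin, spatula from where it was at the start of the episode above 0.04 m or angle between any of mill_black, mill_grey, mug, jar, bowl, ramekin's own z axis and vertical above 0.4 rad).
It also fails if it takes over 72 s, if anything falls off the work surface, if the arm or the gripper's body presses on something with over 40 N, if the wrist force passes 120 N, or if a joint passes its speed limit or range.

## Working session

There is one attempt and no reset: what is moved stays moved. The work goes in short steps, Python scripts to look and compute and a shell command to move; the robot and the scene stay as the last step left them, time stands still between calls to the robot, and variables do not carry over. Pictures are saved under pics/ and viewed, at most 12 in all, crops included, and the job is handed in when it is done.

```bash
mkdir -p pics; python3 - <<'E'
from station import r,cams
import cv2,numpy as np
s=r.sense();print(s)
for n in("scene","top"):
    im=cams.capture(n);cv2.imwrite(f"pics/{n}0.png",im[:,:,::-1]);c=cams.get_calibration(n);print(n,c)
    R=cv2.Rodrigues(np.array(c["rvec"],float))[0];print(-R.T@np.array(c["tvec"]).ravel())
print(cams.get_calibration("wrist"))
E
```

```text
{'time_s': 0.0, 'joints': array([-5.09567295e+01,  2.20907993e+01,  3.77799713e-01, -2.81125668e-02,
       -6.84109394e+01, -1.48161396e+01]), 'joint_velocities': array([ 0.08402899,  0.05313555, -0.03758512,  0.01231781,  0.03059624,
        0.03241279]), 'effort': array([ 4.21326813e-04, -3.90663815e+01,  1.87405962e+01,  4.21976119e+00,
        1.10370945e-02, -1.98214725e-04]), 'tcp_pos': array([ 0.25622489, -0.56938944,  0.22144795]), 'ee_rot': array([[-9.12000120e-01, -4.10188694e-01, -1.00820849e-03],
       [-4.10189917e-01,  9.11998005e-01,  1.96740342e-03],
       [ 1.12477496e-04,  2.20782911e-03, -9.99997556e-01]]), 'wrist_force': array([-0.57747898,  0.70869575,  0.43601812]), 'moment': array([-0.02592944, -0.0718396 ,  0.02615514]), 'gripper_force': 0.0, 'gripper_width': 1.0018648933408385}
scene {'camera_matrix': array([[518.44803341,   0.        , 277.16682822],
       [  0.        , 518.44803341, 203.15268806],
       [  0.        ,   0.        ,   1.        ]]), 'rvec': array([ 1.1319122 ,  2.16818049, -1.15191893]), 'tvec': array([ 0.27198184, -0.15210806,  2.2746
[... 192 characters left out ...]
.        ,   1.        ]]), 'rvec': array([ 2.15578578, -2.14329878,  0.15424606]), 'tvec': array([0.02665474, 0.52205977, 1.65164045])}
[0.28495299 0.03317943 1.70847124]
{'camera_matrix': array([[330.96430656,   0.        , 278.03030497],
       [  0.        , 330.96430656, 212.96447219],
       [  0.        ,   0.        ,   1.        ]]), 'T_tool_cam': array([[ 2.54069202e-04, -9.63868117e-01, -2.66379781e-01,
         7.24761620e-02],
       [ 9.99999833e-01,  1.06745685e-04,  5.67537060e-04,
        -5.50601908e-04],
       [-5.18595986e-04, -2.66379881e-01,  9.63867984e-01,
        -1.61527653e-01],
       [ 0.00000000e+00,  0.00000000e+00,  0.00000000e+00,
         1.00000000e+00]])}
```

View pics/top0.png

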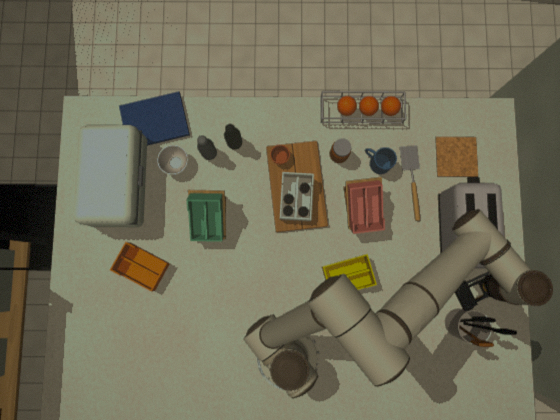

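View pics/scene0.png

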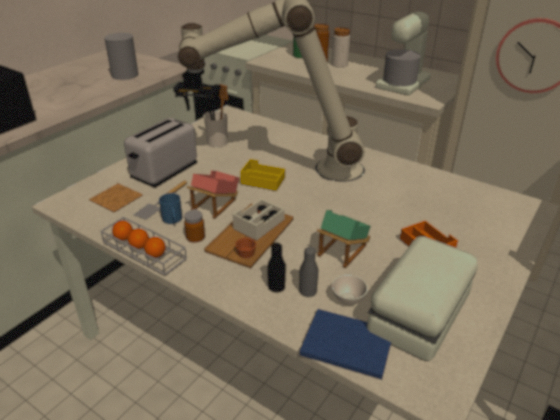

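Top view: the pink tray is at (366,206), mint at (206,217) and white at (297,198). The look-alikes are orange (140,267) and yellow (350,274), both flat on the counter. The description (on a stand, pink or mint-green) picks (366,206) and (206,217). Next I check that choice in a close crop and get rough positions.

```bash
cat > h.py <<'E'
from station import r,cams
import cv2,numpy as np
def cam(n,s=None):
    c=cams.get_calibration(n);K=np.array(c["camera_matrix"])
    if n=="wrist":
        s=s or r.sense();T=np.array(c["T_tool_cam"]);R=s["ee_rot"]@T[:3,:3];o=s["tcp_pos"]+s["ee_rot"]@T[:3,3];return K,R,o
    R=cv2.Rodrigues(np.array(c["rvec"],float))[0].T;return K,R,-R@np.array(c["tvec"]).ravel()
def plane(C,uv,p,n=(0,0,1)):
    K,R,o=C;d=R@np.linalg.solve(K,[uv[0],uv[1],1.]);n=np.array(n,float)
    return o+d*(n@(np.array(p)-o))/(n@d)
def proj(C,X):
    K,R,o=C;q=K@(R.T@(np.array(X)-o));return q[:2]/q[2]
def shot(n,f):
    C=cam(n);im=cams.capture(n)[:,:,::-1].copy();np.save(f"pics/{f}.npy",im);cv2.imwrite(f"pics/{f}.png",im);return C,im
def tri(C1,u1,C2,u2):
    A=[];b=[]
    for C,u in((C1,u1),(C2,u2)):
        d=C[1]@np.linalg.solve(C[0],[*u,1.]);d/=np.linalg.norm(d);P=np.eye(3)-np.outer(d,d);A.append(P);b.append(P@C[2])
    return np.linalg.lstsq(np.vstack(A),np.hstack(b),rcond=None)[0]
def mask(im,col):
    h=cv2.cvtColor(im,cv2.COLOR_BGR2HSV)
    lo,hi={"pink":((165,60,60),(180,255,255)),"mint":((65,60,30),(95,255,255)),"white":((0,0,130),(180,50,255))}[col]
    m=cv2.inRange(h,lo,hi)
    if col=="pink":m|=cv2.inRange(h,(0,60,60),(4,255,255))
    return cv2.morphologyEx(m,cv2.MORPH_CLOSE,np.ones((9,9)))
def rect(im,col):
    c=max(cv2.findContours(mask(im,col),0,1)[0],key=cv2.contourArea);return cv2.minAreaRect(c),cv2.contourArea(c)
E
python3 - <<'E'
from h import *
C=cam("top");im=cv2.imread("pics/top0.png");S=cam("scene");im2=cv2.imread("pics/scene0.png")
for c in("pink","mint"):
    a,b=rect(im,c),rect(im2,c);print(c,a,b,plane(C,a[0][0],[0,0,.11]).round(3),tri(C,a[0][0],S,b[0][0]).round(3))
print("white",plane(C,(297,198),[0,0,.07]).round(3))
cv2.imwrite("pics/crop.png",cv2.resize(im[130:260,170:400],None,fx=3.4,fy=3.4,interpolation=cv2.INTER_CUBIC))
E
```

```text
pink (((375.5, 192.0), (5.0, 2.0), -0.0), 1.0) (((215.6147003173828, 182.28440856933594), (39.65400695800781, 18.198701858520508), 16.699243545532227), 481.0) [ 0.565 -0.298  0.11 ] [ 0.546 -0.271  0.118]
mint (((204.0, 217.0), (46.0, 34.0), 90.0), 1419.5) (((344.74664306640625, 226.65147399902344), (44.218448638916016, 18.07053565979004), 21.250505447387695), 666.5) [0.475 0.286 0.11 ] [0.478 0.286 0.096]
white [ 0.549 -0.031  0.07 ]
```

View pics/crop.png

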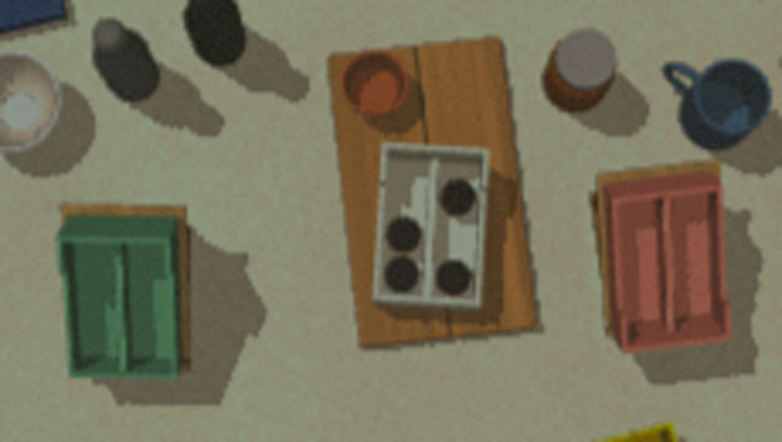

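The crop shows pink at (666,265) with its raised end at the bottom, mint at (123,308) with its raised end at the top, and white with four tins and its raised end at the far side. This matches the descriptions, so I plan the look pose for pink.

```bash
cat >> h.py <<'E'
from scipy.spatial.transform import Rotation as Ro
def toolR(yaw,tilt):
    # yaw deg of tray lengthwise axis pointing away from robot; tilt deg: tool z leans away
    y,t=np.radians([yaw,tilt]);f=np.array([np.cos(y),np.sin(y),0]);u=np.array([0,0,1.])
    z=np.sin(t)*f-np.cos(t)*u;yy=np.cross(u,f);return np.c_[np.cross(yy,z),yy,z]
def delta(P,R):
    s=r.sense();E=s["ee_rot"];sh=E.T@(np.array(P)-s["tcp_pos"]);rv=Ro.from_matrix(E.T@R).as_rotvec(degrees=True)/6
    print("shift tool",sh.round(4),"then turn",rv.round(2),"| tcp",s["tcp_pos"].round(4),"F",s["wrist_force"].round(1),"gf",round(s["gripper_force"],1),"w",round(s["gripper_width"]*87,1),"t",s["time_s"])
E
python3 - <<'E'
from h import *
C=cam("top")
f=lambda u,v:(170+u/3.4,130+v/3.4)
for n,a,b in(("pink",(660,200),(671,330)),("mint",(121,248),(126,368))):
    # upper end of partition / lower end on tilted tray (heights about 0.147 / 0.077)
    A=plane(C,f(*a),[0,0,.147]);B=plane(C,f(*b),[0,0,.077]);d=A-B;print(n,A.round(3),B.round(3),((A+B)/2).round(3),np.linalg.norm(d),np.degrees(np.arctan2(d[1],d[0])))
A=plane(C,f(434,160),[0,0,.066]);B=plane(C,f(429,300),[0,0,.066]);d=A-B;print("white",((A+B)/2).round(3),np.linalg.norm(d),np.degrees(np.arctan2(d[1],d[0])))
R=toolR(3.5,30);g=np.array([.53,-.265,.112])
delta([.42,-.27,.33],R)
E
```

```text
pink [ 0.569 -0.252  0.147] [ 0.447 -0.274  0.077] [ 0.508 -0.263  0.112] 0.14183083484854636 9.986856648124515
mint [0.518 0.277 0.147] [0.405 0.279 0.077] [0.462 0.278 0.112] 0.13243020474570408 -1.2595951857630734
white [ 0.551 -0.031  0.066] 0.14652146668685906 -1.9909550795740418
shift tool [-0.2722  0.2062 -0.108 ] then turn [ 0.92 -4.95  3.37] | tcp [ 0.2562 -0.5695  0.2216] F [0.3 0.  0.6] gf 0.0 w 87.0 t 0.1
```

```bash
python3 -m handwheel '[[[0,0,0,0,0,-0.04,0.04],[0,0,0,0,0,-0.04,0.04],[0,0,0,0,0,-0.028,0.04],[0,0,0,-0.034,0.026,0,0.04],[0,0,0,-0.034,0.026,0,0.04],[0,0,0,-0.034,0.026,0,0.04],[0,0,0,-0.034,0.026,0,0.04],[0,0,0,-0.034,0.026,0,0.04],[0,0,0,-0.034,0.026,0,0.04],[0,0,0,-0.034,0.026,0,0.04],[0,0,0,-0.034,0.026,0,0.04],[0,0,0,0,0,0,0.04]]]'
python3 -m handwheel '[[[0.18,-0.99,0.67,0,0,0,0.04],[0.18,-0.99,0.67,0,0,0,0.04],[0.18,-0.99,0.67,0,0,0,0.04],[0.18,-0.99,0.67,0,0,0,0.04],[0.18,-0.99,0.67,0,0,0,0.04],[0,0,0,0,0,0,0.04],[0,0,0,0,0,0,0.04]]]'
python3 - <<'E'
from h import *
shot("wrist","w1");delta([.42,-.27,.33],toolR(3.5,30))
E
```

```text
time_s: 1.3
tcp_pos: [0.4207, -0.2651, 0.3302]
ee_rot: [[-0.91, -0.416, 0.0], [-0.416, 0.91, 0.001], [-0.001, 0.001, -1.0]]
wrist_force: [-0.5, -0.4, 0.9]
gripper_width: 0.459
gripper_force: 0.0
time_s: 2.0
tcp_pos: [0.4186, -0.2692, 0.3308]
ee_rot: [[-0.865, -0.064, 0.498], [-0.056, 0.998, 0.031], [-0.499, -0.001, -0.866]]
wrist_force: [-1.0, -0.3, 0.8]
gripper_width: 0.459
gripper_force: 0.0
shift tool [-0.0002 -0.0009  0.0011] then turn [ 0.01 -0.01  0.03] | tcp [ 0.4193 -0.2692  0.3308] F [ 0.1  0.3 -0.4] gf 0.0 w 39.9 t 2.05
```

View pics/w1.png

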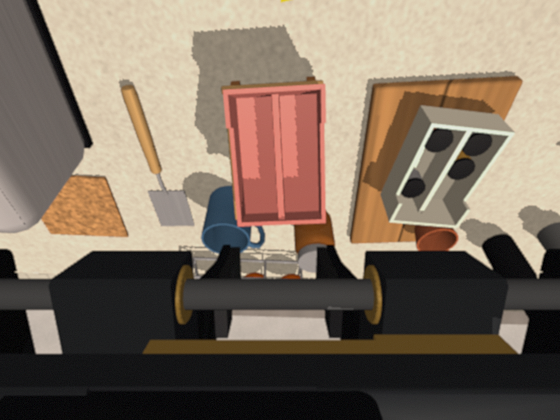

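The wrist picture shows the pink tray with its raised end at top, corners at about (223,88), (324,80), (325,221) and (237,225), and the partition running from (277,93) to (280,218). White is at right. I find the corners with a mask and cast them onto the tray's planes.

```bash
cat >> h.py <<'E'
def quad(im,col):
    c=max(cv2.findContours(mask(im,col),0,1)[0],key=cv2.contourArea);c=cv2.convexHull(c)
    for e in np.arange(.01,.1,.004):
        q=cv2.approxPolyDP(c,e*cv2.arcLength(c,True),True)
        if len(q)<=4:break
    return q[:,0].astype(float)
E
python3 - <<'E'
from h import *
C=cam("wrist");im=np.load("pics/w1.npy");q=quad(im,"pink");print(q.tolist())
n=-toolR(6,30)[:,2]
o=np.array([.508,-.263,.112])-.048*n   # assumed origin
q=q[np.argsort(q[:,1])];t=q[:2];b=q[2:]
t=t[np.argsort(t[:,0])];b=b[np.argsort(b[:,0])]
T=[plane(C,x,o+.070*n,n) for x in t];B=[plane(C,x,o+.052*n,n) for x in b]
print(np.round(T,4),np.round(B,4),"widths",np.linalg.norm(T[1]-T[0]),np.linalg.norm(B[1]-B[0]))
P=[plane(C,x,o+.048*n,n) for x in((277,93),(280,218))];d=P[1]-P[0];print("part",np.round(P,4),np.linalg.norm(d),np.degrees(np.arctan2(d[1],d[0])),np.mean(P,0))
m=(np.mean(T,0)-.07*n+np.mean(B,0)-.052*n)/2;print("origin",m,"grip",m+.048*n,"len",np.linalg.norm(np.mean(T,0)-.018*n-np.mean(B,0)))
cv2.imwrite("pics/m.png",mask(im,"pink"))
# top camera triangulation of the partition middle
print("tri grip",tri(C,(278.5,151),cam("top"),(365.8,207.9)).round(4))
E
```

```text
[[323.0, 85.0], [324.0, 222.0], [238.0, 226.0], [224.0, 91.0]]
[[ 0.4393 -0.3261  0.0942]
 [ 0.4265 -0.2216  0.0931]] [[ 0.5831 -0.3089  0.1569]
 [ 0.57   -0.2031  0.1558]] widths 0.10520926306181973 0.10662714308551288
part [[ 0.4464 -0.2691  0.0763]
 [ 0.5729 -0.2572  0.1496]] 0.14675697274134816 5.3450074689912395 [ 0.50965683 -0.26314916  0.11294233]
origin [ 0.53504822 -0.26173963  0.07218119] grip [ 0.5111797  -0.26424831  0.11375041] len 0.15675671300850244
tri grip [ 0.5107 -0.2646  0.0971]
```

Measured widths come out at 106 instead of 110 mm, and triangulation gives a lower height, so the tray sits lower than assumed. A closer second view will settle it.

```bash
python3 -m handwheel '[[[0,0,-0.16,0.015,0,0.025,0.04],[0,0,-0.16,0.015,0,0.025,0.04],[0,0,0,0,0,0.03,0.04],[0,0,0,0,0,0.02,0.04],[0,0,0,0,0,0,0.04],[0,0,0,0,0,0,0.04]]]'
python3 - <<'E'
from h import *
C,im=shot("wrist","w2");delta([.5,-.26,.112],toolR(5.4,30))
q=quad(im,"pink");print(q.tolist())
E
```

```text
time_s: 2.65
tcp_pos: [0.444, -0.2675, 0.229]
ee_rot: [[-0.862, -0.094, 0.498], [-0.09, 0.995, 0.032], [-0.499, -0.017, -0.866]]
wrist_force: [-0.9, 0.0, -0.2]
gripper_width: 0.459
gripper_force: 0.0
shift tool [0.01   0.0045 0.1302] then turn [-0.15  0.01  0.08] | tcp [ 0.444  -0.2677  0.2298] F [-0.1  0.1 -0.7] gf 0.0 w 40.0 t 2.7
[[342.0, 112.0], [315.0, 278.0], [241.0, 278.0], [208.0, 114.0]]
```

View pics/w2.png

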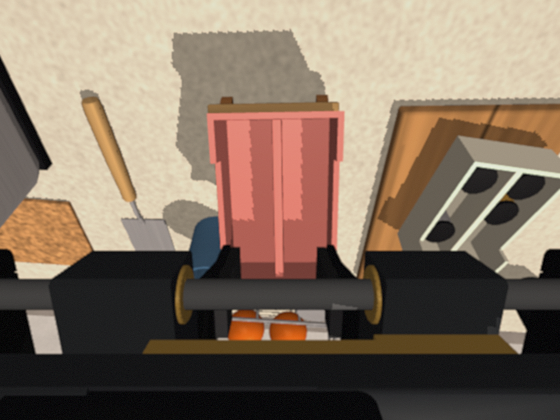

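```bash
python3 - <<'E'
from h import *
s=r.sense();C=cam("wrist");im=np.load("pics/w2.npy");m=mask(im,"pink")
for v in(114,118,125,135,145,155,165,175,190,210,230):
    x=np.flatnonzero(m[v]);print(v,x.min(),x.max(),x.max()-x.min()+1)
y=np.flatnonzero(m[:,250]);print("col250",y.min(),y.max())
E=s["ee_rot"]
for w in(133,135,137):
    d=331*.11/w;K,R,o=C
    P=o+R@(np.linalg.solve(K,[275.3,112.5,1])*d);n=-toolR(6,30)[:,2];xt=-toolR(6,30)[:,2]*0+toolR(6,30)[:,0]
    og=P-.07*n-.08*xt;print(w,P.round(4),"origin",og.round(4),"grip",(og+.048*n).round(4))
E
```

```text
114 208 342 135
118 208 342 135
125 208 342 135
135 209 342 134
145 210 342 133
155 210 341 132
165 216 338 123
175 217 337 121
190 218 337 120
210 219 336 118
230 219 335 117
col250 113 278
133 [ 0.4377 -0.2735  0.082 ] origin [ 0.5414 -0.2626  0.0614] grip [ 0.5175 -0.2651  0.103 ]
135 [ 0.4357 -0.2736  0.0858] origin [ 0.5394 -0.2627  0.0651] grip [ 0.5155 -0.2652  0.1067]
137 [ 0.4337 -0.2737  0.0894] origin [ 0.5374 -0.2628  0.0688] grip [ 0.5135 -0.2653  0.1103]
```

```bash
python3 - <<'E'
from h import *
R=toolR(6.1,30);g=np.array([.5145,-.2653,.109])
delta(g+.027*R[:,2],R)
E
```

```text
shift tool [-0.0004 -0.0015  0.1669] then turn [-0.21  0.   -0.02] | tcp [ 0.444  -0.2677  0.2298] F [-0.1  0.1 -0.7] gf 0.0 w 40.0 t 2.7
```

```bash
python3 -m handwheel '[[[-0.21,0,-0.02,0,0,0,0.04],[0,0,0,0,0,0,0.04],[0,0,0,0,0,0,0.04]]]' >/dev/null
python3 - <<'E'
from h import *
R=toolR(6.1,30);g=np.array([.5145,-.2653,.109])
delta(g+.027*R[:,2],R)
C,im=shot("wrist","w3");m=mask(im,"pink")
for v in(118,130,165,190,210,230):
    x=np.flatnonzero(m[v]);print(v,x.min(),x.max(),(x.max()+x.min())/2)
print(proj(C,g+.067*R[:,0]-0.0*R[:,2]),proj(C,g),proj(C,g-.06*R[:,0]))
h=cv2.cvtColor(im,cv2.COLOR_BGR2HSV)
for v in(140,170,200,230): print(v,[int(x) for x in h[v,262:296,2]])
E
```

```text
shift tool [-0.0005 -0.0048  0.1675] then turn [-0.01  0.02 -0.01] | tcp [ 0.4434 -0.2679  0.2302] F [-0.4  0.1  0. ] gf 0.0 w 39.9 t 3.0
118 205 339 272.0
130 206 339 272.5
165 214 335 274.5
190 215 334 274.5
210 217 333 275.0
230 218 333 275.5
[272.76256856 128.92162383] [273.15676718 202.58613201] [273.47298681 261.67858517]
140 [185, 184, 184, 185, 183, 185, 183, 186, 211, 228, 228, 228, 228, 229, 229, 226, 209, 209, 226, 229, 228, 228, 228, 229, 228, 228, 228, 228, 229, 228, 228, 229, 228, 229]
170 [182, 181, 182, 181, 181, 181, 177, 167, 184, 222, 229, 229, 228, 229, 229, 227, 208, 206, 226, 229, 229, 228, 228, 229, 229, 228, 228, 228, 228, 228, 228, 229, 229, 228]
200 [178, 179, 179, 178, 178, 179, 179, 175, 170, 198, 229, 230, 228, 228, 229, 229, 225, 208, 207, 226, 230, 228, 228, 229, 228, 228, 228, 228, 227, 228, 228, 228, 229, 228]
230 [177, 177, 177, 176, 178, 176, 178, 178, 173, 180, 207, 228, 230, 228, 228, 229, 228, 205, 174, 173, 176, 177, 178, 178, 177, 177, 178, 177, 177, 178, 177, 177, 178, 177]
```

```bash
python3 -m handwheel '[[[0,0,-0.12,0,-0.003,0.03,0.04],[0,0,0,0,0,0.03,0.04],[0,0,0,0,0,0.03,0.04],[0,0,0,0,0,0.03,0.04],[0,0,0,0,0,0.02,0.04],[0,0,0,0,0,0.015,0.04],[0,0,0,0,0,0.0125,0.04],[0,0,0,0,0,0,0.04],[0,0,0,0,0,0,0.04]]]'
python3 - <<'E'
from h import *
shot("wrist","w4")
E
```

```text
time_s: 3.95
tcp_pos: [0.5269, -0.2616, 0.0844]
ee_rot: [[-0.86, -0.116, 0.498], [-0.103, 0.993, 0.053], [-0.501, -0.006, -0.866]]
wrist_force: [0.7, -0.2, -0.0]
gripper_width: 0.461
gripper_force: 0.0
```

View pics/w4.png

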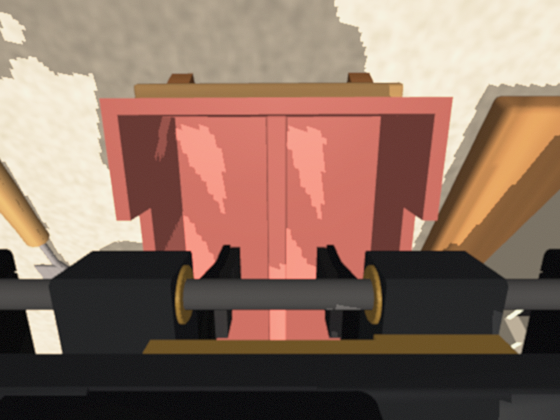

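Partition (col 277) is centred between the fingers. The raised end measures 350 px wide, about 80 mm from the TCP along x and 52 mm behind it, as intended. I close the fingers.

```bash
python3 -m handwheel '[[[0,0,0,0,0,0,0],[0,0,0,0,0,0,0],[0,0,0,0,0,0,0],[0,0,0,0,0,0,0],[0,0,0,0,0,0,0],[0,0,0,0,0,0,0]]]'
python3 -m handwheel '[[[0,0,0,0,0,-0.005,0],[0,0,0,0,0,-0.01,0],[0,0,0,0,0,-0.015,0],[0,0,0,0,0,-0.02,0],[0,0,0,0,0,-0.025,0],[0,0,0,0,0,-0.025,0],[0,0,0,0,0,-0.02,0],[0,0,0,0,0,-0.02,0],[0,0,0,0,0,-0.01,0],[0,0,0,0,0,0,0],[0,0,0,0,0,0,0]]]'
python3 - <<'E'
from h import *
C,im=shot("wrist","w5");m=mask(im,"pink")
for v in(105,120,150,180,205): x=np.flatnonzero(m[v]);print(v,x.min(),x.max())
for u in(150,200,350,400): y=np.flatnonzero(m[:,u]);print("c",u,y.min())
T=np.array(cams.get_calibration("wrist")["T_tool_cam"])
delta([.42,-.03,.34],toolR(-2,0))
E
```

```text
time_s: 4.6
tcp_pos: [0.5267, -0.2615, 0.0841]
ee_rot: [[-0.86, -0.116, 0.497], [-0.104, 0.993, 0.054], [-0.5, -0.005, -0.866]]
wrist_force: [-1.8, -0.2, 1.6]
gripper_width: 0.085
gripper_force: 30.0
time_s: 5.7
tcp_pos: [0.4515, -0.2691, 0.2132]
ee_rot: [[-0.86, -0.116, 0.496], [-0.102, 0.993, 0.054], [-0.499, -0.004, -0.866]]
wrist_force: [-0.3, 0.1, -5.2]
gripper_width: 0.089
gripper_force: 30.0
105 103 453
120 105 451
150 109 447
180 114 443
205 117 440
c 150 99
c 200 99
c 350 99
c 400 99
shift tool [-0.0607  0.2406 -0.113 ] then turn [0.34 4.98 1.42] | tcp [ 0.4516 -0.269   0.2127] F [-0.3 -0.  -3.5] gf 30.0 w 7.8 t 5.75
```

Held, centred and straight in the hand. I back off, level it, and go to a pose where the wrist camera sees white's low end past the held tray.

```bash
python3 -m handwheel '[[[0,0,0,0,0,-0.03,0],[0,0,0,0,0,-0.04,0],[0,0,0,0,0,-0.03,0],[0.06,0.83,0.24,0,0,0,0],[0.06,0.83,0.24,0,0,0,0],[0.06,0.83,0.24,0,0,0,0],[0.06,0.83,0.24,0,0,0,0],[0.06,0.83,0.24,0,0,0,0],[0.06,0.83,0.24,0,0,0,0],[0,0,0,0,0,0,0],[0,0,0,0,0,0,0]]]'
python3 - <<'E'
from h import *
delta([.645,-.03,.31],toolR(-2,0))
E
```

```text
time_s: 6.85
tcp_pos: [0.403, -0.2743, 0.2988]
ee_rot: [[-0.999, 0.036, 0.001], [0.036, 0.999, -0.001], [-0.001, -0.001, -1.0]]
wrist_force: [0.6, -0.0, -3.4]
gripper_width: 0.091
gripper_force: 30.0
shift tool [-0.2329  0.2529 -0.0112] then turn [-0.01  0.01 -0.01] | tcp [ 0.403  -0.2743  0.2988] F [ 0.6 -0.  -3.4] gf 30.0 w 7.9 t 6.85
```

```bash
python3 -m handwheel '[[[0,0,0,-0.012,0.013,-0.002,0],[0,0,0,-0.023,0.025,-0.002,0],[0,0,0,-0.023,0.025,-0.002,0],[0,0,0,-0.023,0.025,-0.002,0],[0,0,0,-0.03,0.033,-0.002,0],[0,0,0,-0.03,0.033,-0.001,0],[0,0,0,-0.03,0.033,0,0],[0,0,0,-0.03,0.033,0,0],[0,0,0,-0.02,0.022,0,0],[0,0,0,-0.012,0.011,0,0],[0,0,0,0,0,0,0],[0,0,0,0,0,0,0]]]'
python3 - <<'E'
from h import *
C,im=shot("wrist","w6");delta([.645,-.03,.31],toolR(-2,0))
E
```

```text
time_s: 8.05
tcp_pos: [0.6442, -0.0309, 0.3107]
ee_rot: [[-0.999, 0.037, 0.001], [0.037, 0.999, -0.002], [-0.001, -0.002, -1.0]]
wrist_force: [-0.0, 0.3, -4.8]
gripper_width: 0.086
gripper_force: 30.0
shift tool [-0.0009  0.0013  0.0012] then turn [-0.02  0.01 -0.03] | tcp [ 0.644  -0.0313  0.3112] F [-0.9 -0.1 -4.2] gf 30.0 w 7.8 t 8.1
```

View pics/w6.png

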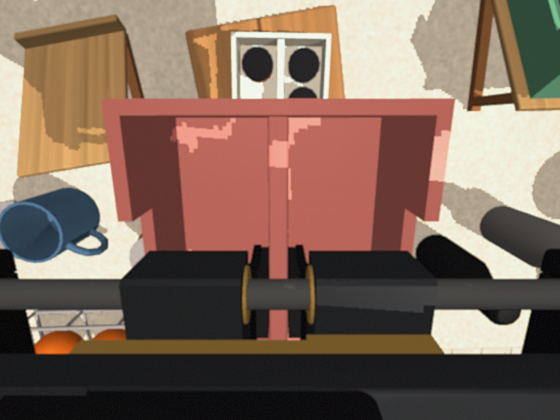

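White's low end shows at rows 33 to 97, cols 231 to 330, and its partition at col 281. I measure its edges to sub-pixel.

```bash
cat > wm.py <<'E'
from h import *
def edges(im):
    sat=cv2.cvtColor(im,cv2.COLOR_BGR2HSV)[:,:,1].astype(float)
    def cross(p,th=60):
        return [i+(p[i]-th)/(p[i]-p[i+1]) for i in range(len(p)-1) if (p[i]-th)*(p[i+1]-th)<=0 and p[i]!=p[i+1]]
    L=[];Rr=[];T=[]
    for v in range(40,94,4):
        a=cross(sat[v,215:250]);b=cross(sat[v,310:345])
        if a:L.append((215+a[0],v))
        if b:Rr.append((310+b[-1],v))
    for u in range(238,326,5):
        c=cross(sat[18:48,u])
        if c:T.append((u,18+c[0]))
    return map(np.array,(L,Rr,T))
E
python3 - <<'E'
from wm import *
im=np.load("pics/w6.npy");C=cam("wrist")
L,Rr,T=edges(im)
print(L[:3],L[-3:],Rr[:3],Rr[-3:],T[:3],T[-3:])
z=[0,0,.070]
for n,e in(("L",L),("R",Rr),("T",T)):
    P=np.array([plane(C,x,z) for x in e])[:,:2];c=np.median(P,0);i=0 if n!="T" else 1;k=np.polyfit(P[:,i],P[:,1-i],1)
    print(n,"mid",c.round(4),"slope deg",np.degrees(np.arctan(k[0])).round(2),"res",np.std(P[:,1-i]-np.polyval(k,P[:,i])).round(5),"val at x=.50/y=-.03",np.polyval(k,.50 if i==0 else -.03).round(4))
E
```

```text
[[230.45614035  40.        ]
 [230.44642857  44.        ]
 [230.54411765  48.        ]] [[231.14634146  84.        ]
 [231.42307692  88.        ]
 [231.45283019  92.        ]] [[339.2         40.        ]
 [339.76086957  44.        ]
 [339.89473684  48.        ]] [[343.75510204  84.        ]
 [343.85454545  88.        ]
 [328.01369863  92.        ]] [[238.          20.8125    ]
 [243.          19.56756757]
 [248.          18.60526316]] [[313.          32.69411765]
 [318.          32.67058824]
 [323.          32.82051282]]
L mid [ 0.51 -0.08] slope deg -3.08 res 9e-05 val at x=.50/y=-.03 -0.0794
R mid [0.5147 0.0441] slope deg -0.36 res 0.00431 val at x=.50/y=-.03 0.0434
T mid [ 0.4774 -0.023 ] slope deg 8.64 res 0.00322 val at x=.50/y=-.03 0.4746
```

```bash
sed -i 's/b=cross(sat\[v,310:345\])/b=cross(sat[v,318:337])/; s/Rr.append((310+b\[-1\],v))/Rr.append((318+b[0],v))/; s/18+c\[0\]/18+c[-1]/' wm.py
python3 - <<'E'
from wm import *
im=np.load("pics/w6.npy");C=cam("wrist")
L,Rr,T=edges(im);print(Rr[::4].tolist(),T[::4].tolist())
z=[0,0,.070]
for n,e in(("L",L),("R",Rr),("T",T)):
    P=np.array([plane(C,x,z) for x in e])[:,:2];i=0 if n!="T" else 1;k=np.polyfit(P[:,i],P[:,1-i],1)
    print(n,"slope deg",np.degrees(np.arctan(k[0])).round(2),"res",np.std(P[:,1-i]-np.polyval(k,P[:,i])).round(5),"val at x=.50/y=-.03",np.polyval(k,.50 if i==0 else -.03).round(4))
sat=cv2.cvtColor(im,cv2.COLOR_BGR2HSV)[:,:,1]
print(sat[60,320:345].tolist(),sat[25:45,290].tolist(),im[60,320:345].sum(1).tolist())
E
```

```text
[[330.640625, 40.0], [329.9791666666667, 56.0], [329.02777777777777, 72.0], [328.1898734177215, 88.0]] [[238.0, 30.975], [258.0, 31.162790697674417], [278.0, 31.696969696969695], [298.0, 32.389830508474574], [318.0, 32.67058823529412]]
L slope deg -3.08 res 9e-05 val at x=.50/y=-.03 -0.0794
R slope deg -3.08 res 0.0001 val at x=.50/y=-.03 0.0314
T slope deg 3.3 res 0.00011 val at x=.50/y=-.03 0.4772
[43, 44, 45, 49, 30, 21, 10, 8, 8, 24, 94, 148, 155, 152, 151, 150, 152, 150, 152, 156, 127, 60, 23, 20, 23] [151, 150, 149, 151, 152, 155, 141, 64, 20, 9, 9, 10, 18, 27, 46, 48, 46, 47, 45, 48] [502, 420, 311, 271, 367, 617, 729, 732, 728, 676, 535, 430, 424, 436, 438, 450, 453, 456, 450, 426, 450, 603, 697, 705, 700]
```

```bash
python3 - <<'E'
from h import *
delta([.5142,-.0248,.12],toolR(-3.1,0))
E
```

```text
shift tool [0.1303 0.002  0.191 ] then turn [-0.02  0.01  0.16] | tcp [ 0.644  -0.0313  0.3112] F [-0.9 -0.1 -4.2] gf 30.0 w 7.8 t 8.1
```

```bash
python3 -m handwheel '[[[0,0,0.08,0.01,0,0,0],[0,0,0.08,0.025,0,0,0],[0,0,0,0.03,0.001,0.02,0],[0,0,0,0.03,0.001,0.03,0],[0,0,0,0.025,0,0.03,0],[0,0,0,0.01,0,0.03,0],[0,0,0,0,0,0.03,0],[0,0,0,0,0,0.025,0],[0,0,0,0,0,0.016,0],[0,0,0,0,0,0.01,0],[0,0,0,0,0,0,0],[0,0,0,0,0,0,0]]]'
python3 - <<'E'
from h import *
C,im=shot("wrist","w7");m=mask(im,"pink")
for v in(105,150,205): x=np.flatnonzero(m[v]);print(v,x.min(),x.max())
print([int(np.flatnonzero(m[:,u]).min()) for u in(130,200,350,430)])
delta([.5142,-.0248,.0824],toolR(-3.1,0))
shot("scene","s7");im=cv2.imread("pics/s7.png")[150:290,190:400];cv2.imwrite("pics/s7c.png",cv2.resize(im,None,fx=3.6,fy=3.6,interpolation=cv2.INTER_CUBIC))
E
```

```text
time_s: 9.3
tcp_pos: [0.5158, -0.0227, 0.1211]
ee_rot: [[-0.999, 0.054, 0.004], [0.054, 0.999, -0.002], [-0.004, -0.002, -1.0]]
wrist_force: [0.1, 0.4, -3.2]
gripper_width: 0.088
gripper_force: 30.0
105 103 390
150 109 431
205 117 439
[99, 99, 99, 116]
shift tool [ 0.002  -0.0023  0.0389] then turn [-0.02  0.04  0.  ] | tcp [ 0.5161 -0.0226  0.1213] F [ 0.6  0.3 -3.6] gf 30.0 w 7.8 t 9.35
```

```bash
python3 -m handwheel '[[[-0.02,0.04,0,0.002,-0.0023,0,0],[0,0,0,0,0,0.012,0],[0,0,0,0,0,0.012,0],[0,0,0,0,0,0.006,0],[0,0,0,0,0,0,0],[0,0,0,0,0,0,0],[0,0,0,0,0,0,0]]]' >/dev/null
python3 - <<'E'
from h import *
delta([.5142,-.0248,.0824],toolR(-3.1,0))
E
```

```text
shift tool [-0.0007 -0.0002  0.0078] then turn [-0.   -0.02  0.  ] | tcp [ 0.5136 -0.0246  0.0902] F [-0.1 -0.1 -4.3] gf 30.0 w 7.9 t 10.1
```

```bash
python3 -m handwheel '[[[0,-0.02,0,-0.0006,0,0.002,0],[0,0,0,0,0,0.002,0],[0,0,0,0,0,0.002,0],[0,0,0,0,0,0,0],[0,0,0,0,0,0,0]]]'
python3 -m handwheel '[[[0,0,0,0,0,0.001,0],[0,0,0,0,0,0.001,0],[0,0,0,0,0,0,0],[0,0,0,0,0,0,0]]]'
```

```text
time_s: 10.6
tcp_pos: [0.5137, -0.0247, 0.0839]
ee_rot: [[-0.999, 0.054, -0.0], [0.054, 0.999, -0.0], [0.0, -0.0, -1.0]]
wrist_force: [0.8, 0.9, -3.6]
gripper_width: 0.088
gripper_force: 30.0
time_s: 11.0
tcp_pos: [0.5137, -0.0247, 0.0819]
ee_rot: [[-0.999, 0.054, -0.0], [0.054, 0.999, -0.0], [0.0, -0.0, -1.0]]
wrist_force: [-0.1, -0.1, -3.9]
gripper_width: 0.089
gripper_force: 30.0
```

No rim contact at the height where the runners enter, so they are between the walls. I continue gently to contact.

```bash
python3 -m handwheel '[[[0,0,0,0,0,0.001,0],[0,0,0,0,0,0.001,0],[0,0,0,0,0,0,0],[0,0,0,0,0,0,0]]]'
python3 -m handwheel '[[[0,0,0,0,0,0.001,0],[0,0,0,0,0,0,0],[0,0,0,0,0,0,0]]]'
```

```text
time_s: 11.4
tcp_pos: [0.5139, -0.0247, 0.0803]
ee_rot: [[-0.999, 0.054, 0.0], [0.054, 0.999, -0.0], [-0.0, -0.0, -1.0]]
wrist_force: [-1.4, 0.1, -0.4]
gripper_width: 0.09
gripper_force: 30.0
time_s: 11.7
tcp_pos: [0.5139, -0.0247, 0.0803]
ee_rot: [[-0.999, 0.053, 0.0], [0.053, 0.999, -0.001], [-0.0, -0.001, -1.0]]
wrist_force: [-4.7, 1.2, 7.7]
gripper_width: 0.092
gripper_force: 30.0
```

```bash
python3 -m handwheel '[[[0,0,0,0,0,-0.001,0],[0,0,0,0,0,0,0.02],[0,0,0,0,0,0,0.04],[0,0,0,0,0,0,0.04],[0,0,0,0,0,0,0.04],[0,0,0,0,0,0,0.04],[0,0,0,0,0,0,0.04]]]'
python3 -m handwheel '[[[0,0,0,0,0,-0.01,0.04],[0,0,0,0,0,-0.02,0.04],[0,0,0,0,0,-0.03,0.04],[0,0,0,0,0,-0.03,0.04],[0,0,0,0,0,-0.04,0.04],[0,0,0,0,0,-0.04,0.04],[0,0,0,0,0,-0.03,0.04],[0,0,0,0,0,0,0.04],[0,0,0,0,0,0,0.04]]]'
python3 - <<'E'
from h import *
C,im=shot("wrist","w8");delta([.5,-.02,.3],toolR(-3.1,0));q=quad(im,"pink");print(q.tolist())
E
```

```text
time_s: 12.4
tcp_pos: [0.5138, -0.0247, 0.0799]
ee_rot: [[-0.999, 0.054, -0.0], [0.054, 0.999, -0.0], [0.0, -0.0, -1.0]]
wrist_force: [0.2, 0.0, 0.8]
gripper_width: 0.444
gripper_force: 0.0
time_s: 13.3
tcp_pos: [0.5137, -0.0245, 0.281]
ee_rot: [[-0.999, 0.054, 0.002], [0.054, 0.999, 0.001], [-0.002, 0.001, -1.0]]
wrist_force: [0.0, 0.3, -1.3]
gripper_width: 0.46
gripper_force: 0.0
shift tool [ 0.0134  0.0039 -0.0203] then turn [ 0.   -0.01 -0.  ] | tcp [ 0.5132 -0.0246  0.2797] F [-0.3  0.9 -0.6] gf 0.0 w 40.0 t 13.35
[[218.0, 115.0], [332.0, 120.0], [315.0, 268.0], [240.0, 268.0]]
```

View pics/w8.png

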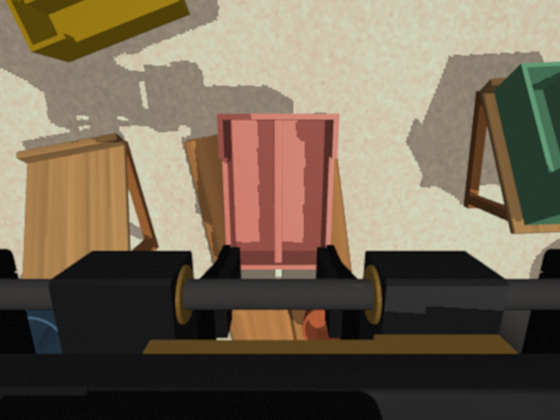

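Pink is seated straight and square on white: raised end at row 114, cols 218 to 339, with white's raised end just showing at (278,273). Now the mint tray.

```bash
python3 - <<'E'
from h import *
im=np.load("pics/w8.npy");m=mask(im,"pink");C=cam("wrist")
for v in(118,125,140): x=np.flatnonzero(m[v,:345]);print(v,x.min(),x.max())
for u in(235,260,300,325): print(u,np.flatnonzero(m[90:,u]).min()+90)
print("expected raised-end px",[proj(C,p).round(1) for p in ([.435+.0029,-.0755,.134],[.4348+.006,.0345,.134])])
delta([.385,.278,.28],toolR(-1.3,30))
E
```

```text
118 218 328
125 218 332
140 219 331
235 114
260 116
300 119
325 120
expected raised-end px [array([216.9, 121.6]), array([340., 118.])]
shift tool [ 1.444e-01  2.952e-01 -1.000e-04] then turn [-0.08 -5.01 -0.29] | tcp [ 0.5132 -0.0246  0.2797] F [-0.3  0.9 -0.6] gf 0.0 w 40.0 t 13.35
```

```bash
python3 - <<'E'
from h import *
im=np.load("pics/w8.npy");C=cam("wrist")
for u in(225,260,300,330): print(u,im[108:124,u].tolist())
f=np.array([.9985,-.0541,0]);l=np.array([.0541,.9985,0]);O=np.array([.5149,-.0248,.064])
for s in(-1,1): print(proj(C,O-.08*f+s*.055*l+[0,0,.07]).round(1))
print(im[130,205:225].tolist()[::2],im[130,330:348].tolist()[::2])
E
```

```text
225 [[113, 130, 142], [117, 134, 145], [117, 135, 145], [118, 135, 146], [117, 134, 147], [101, 115, 147], [82, 92, 150], [74, 84, 152], [74, 83, 152], [75, 84, 153], [74, 83, 151], [61, 68, 126], [45, 50, 92], [36, 41, 76], [36, 41, 76], [35, 38, 76]]
260 [[116, 133, 145], [115, 133, 144], [117, 135, 146], [118, 136, 145], [115, 133, 148], [115, 129, 172], [115, 131, 200], [114, 129, 208], [116, 130, 210], [117, 131, 210], [113, 127, 204], [91, 102, 170], [71, 80, 141], [71, 81, 148], [74, 84, 151], [75, 84, 151]]
300 [[170, 195, 208], [167, 192, 207], [167, 193, 208], [170, 194, 208], [168, 193, 208], [153, 174, 209], [128, 144, 208], [117, 132, 208], [117, 132, 209], [118, 134, 210], [115, 130, 204], [94, 106, 171], [70, 80, 140], [71, 81, 147], [74, 84, 151], [74, 83, 151]]
330 [[168, 192, 207], [170, 195, 208], [171, 196, 208], [173, 199, 208], [172, 197, 209], [153, 175, 208], [128, 144, 206], [118, 134, 207], [120, 134, 209], [119, 135, 209], [118, 134, 205], [91, 104, 163], [51, 57, 98], [36, 40, 78], [38, 43, 81], [39, 43, 81]]
[216.3 114.7]
[339.9 114.8]
[[113, 130, 141], [112, 129, 140], [114, 131, 143], [115, 132, 143], [117, 135, 147], [115, 132, 142], [96, 110, 144], [73, 81, 151], [72, 81, 149], [48, 54, 102]] [[39, 43, 81], [56, 63, 106], [117, 134, 205], [120, 135, 208], [141, 161, 208], [179, 205, 208], [174, 200, 208], [170, 196, 209], [170, 196, 208]]
```

The raised end lies within about 1 px of the seat prediction in x and y. On to mint.

```bash
python3 -m handwheel '[[[0,0,0,0.007,0.015,-0.02,0.04],[0,0,0,0.014,0.03,0,0.04],[0,0,0,0.016,0.033,0,0.04],[0,0,0,0.016,0.033,0,0.04],[0,0,0,0.016,0.033,0,0.04],[0,0,0,0.016,0.033,0,0.04],[0,0,0,0.016,0.033,0,0.04],[0,0,0,0.016,0.033,0,0.04],[0,0,0,0.016,0.033,0,0.04],[0,0,0,0.011,0.022,0.02,0.04],[0,0,0,0,0,0,0.04]]]'
python3 -m handwheel '[[[-0.01,-0.83,-0.05,0,0,0,0.04],[-0.01,-0.83,-0.05,0,0,0,0.04],[-0.01,-0.83,-0.05,0,0,0,0.04],[-0.01,-0.83,-0.05,0,0,0,0.04],[-0.01,-0.83,-0.05,0,0,0,0.04],[-0.01,-0.83,-0.05,0,0,0,0.04],[0,0,0,0,0,0,0.04],[0,0,0,0,0,0,0.04]]]'
python3 - <<'E'
from h import *
C,im=shot("wrist","w9");R=toolR(-1.3,30);delta(np.array([.462,.278,.1115])-.12*R[:,2],R)
E
```

```text
time_s: 14.45
tcp_pos: [0.3836, 0.2814, 0.276]
ee_rot: [[-0.999, 0.051, -0.006], [0.051, 0.999, -0.006], [0.006, -0.006, -1.0]]
wrist_force: [-0.1, -0.8, -1.1]
gripper_width: 0.464
gripper_force: 0.0
time_s: 15.25
tcp_pos: [0.4036, 0.2713, 0.2939]
ee_rot: [[-0.885, 0.001, 0.465], [-0.002, 1.0, -0.006], [-0.465, -0.006, -0.885]]
wrist_force: [-0.2, 0.3, 0.9]
gripper_width: 0.462
gripper_force: 0.0
shift tool [0.0381 0.008  0.0687] then turn [ 0.05 -0.38  0.21] | tcp [0.4037 0.2718 0.294 ] F [-0.1 -1.   0.2] gf 0.0 w 40.0 t 15.3
```

View pics/w9.png

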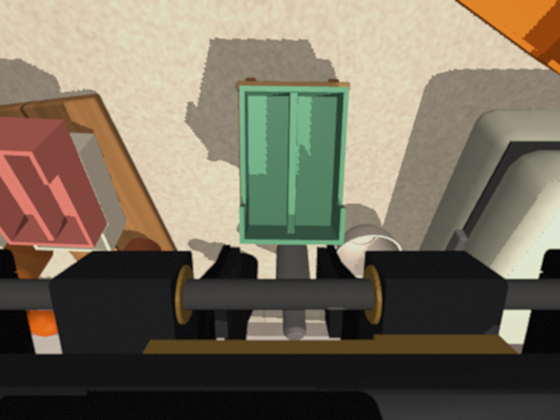

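```bash
python3 - <<'E'
from h import *
C=cam("wrist");im=np.load("pics/w9.npy");m=mask(im,"mint")
for v in(90,100,120,150,180,225,238): x=np.flatnonzero(m[v]);print(v,x.min(),x.max(),(x.min()+x.max())/2)
print([np.flatnonzero(m[:,u])[[0,-1]].tolist() for u in(250,293,335)])
g=cv2.cvtColor(im,cv2.COLOR_BGR2HSV)[:,:,2]
for v in(110,150,190,225): print(v,g[v,282:304].tolist())
yaw=-1.3
for (a,b) in [((293.8,95),(292,232))]:
    n=-toolR(yaw,30)[:,2]
    A=plane(C,a,[.462,.278,.1115],n);B=plane(C,b,[.462,.278,.1115],n);d=B-A;print("part",A,B,np.linalg.norm(d),np.degrees(np.arctan2(d[1],d[0])))
P=plane(C,(293.5,86.5),[0,0,.0755]);R=toolR(-2,30);print("near",P,"grip",P-.08*R[:,0]-(.048-.052)*R[:,2])
E
```

```text
90 240 347 293.5
100 240 347 293.5
120 241 346 293.5
150 241 344 292.5
180 242 342 292.0
225 240 343 291.5
238 240 343 291.5
[[86, 242], [87, 244], [88, 244]]
110 [138, 138, 137, 138, 138, 135, 114, 106, 153, 185, 186, 184, 184, 183, 181, 182, 183, 184, 182, 182, 182, 183]
150 [134, 133, 133, 134, 133, 115, 102, 144, 180, 184, 181, 179, 183, 183, 181, 177, 160, 139, 133, 133, 132, 132]
190 [130, 128, 130, 129, 116, 101, 130, 169, 179, 178, 178, 179, 183, 163, 135, 127, 128, 128, 129, 129, 129, 128]
225 [101, 101, 100, 98, 92, 100, 124, 129, 129, 128, 128, 123, 109, 98, 104, 107, 108, 108, 107, 107, 107, 106]
part [0.40566684 0.28626214 0.07887618] [0.52996838 0.28614541 0.15062477] 0.14352262635298552 -0.053808874909507115
near [0.39841634 0.28582935 0.0755    ] grip [0.46965495 0.28334164 0.1120359 ]
```

```bash
python3 -m handwheel '[[[0,-0.38,0.05,0,0,0,0.04],[0,0,0,0,0,0,0.04],[0,0,0,0,0,0,0.04]]]' >/dev/null
python3 - <<'E'
from h import *
R=toolR(-.3,30);delta(np.array([.469,.286,.1118])-.1*R[:,2],R)
E
```

```text
shift tool [0.0427 0.0187 0.0931] then turn [ 0.01 -0.15  0.12] | tcp [0.4111 0.268  0.3006] F [ 0.  -0.6  0.3] gf 0.0 w 39.5 t 15.6
```

```bash
python3 -m handwheel '[[[0,-0.15,0.12,0.01,0.005,0.02,0.04],[0,0,0,0.011,0.005,0.025,0.04],[0,0,0,0.011,0.005,0.025,0.04],[0,0,0,0.01,0.004,0.023,0.04],[0,0,0,0,0,0,0.04],[0,0,0,0,0,0,0.04],[0,0,0,0,0,0,0.04]]]' >/dev/null
python3 - <<'E'
from h import *
R=toolR(-.3,30);g=np.array([.469,.286,.1118]);delta(g-.1*R[:,2],R)
C,im=shot("wrist","w10");m=mask(im,"mint");v=cv2.cvtColor(im,cv2.COLOR_BGR2HSV)[:,:,2]
for y in(125,140,170,200,230): x=np.flatnonzero(m[y]);print(y,x.min(),x.max(),(x.min()+x.max())/2, v[y,268:296].tolist())
print([np.flatnonzero(m[:,u])[0] for u in(230,260,300,330)])
print("expect near rim",[proj(C,g+.08*R[:,0]-.004*R[:,2]+s*.055*R[:,1]).round(1) for s in(-1,0,1)],"part",[proj(C,g+a*R[:,0]).round(1) for a in(.07,0,-.05)])
E
```

```text
shift tool [0.0325 0.013  0.0155] then turn [ 0.15 -0.57  0.31] | tcp [0.4415 0.274  0.2268] F [-0.1  0.2 -0.6] gf 0.0 w 40.4 t 16.3
125 226 360 293.0 [133, 134, 134, 133, 133, 133, 133, 133, 132, 134, 135, 132, 133, 134, 133, 134, 136, 130, 105, 77, 117, 162, 180, 180, 179, 179, 178, 177]
140 226 358 292.0 [132, 134, 132, 131, 131, 130, 132, 131, 131, 131, 131, 132, 131, 132, 132, 132, 130, 111, 81, 103, 152, 179, 181, 180, 178, 178, 179, 175]
170 225 356 290.5 [129, 129, 129, 129, 128, 128, 129, 129, 128, 129, 129, 129, 128, 128, 129, 126, 103, 75, 115, 160, 176, 179, 176, 178, 177, 177, 171, 157]
200 226 353 289.5 [127, 126, 124, 128, 125, 126, 126, 127, 127, 126, 126, 126, 126, 128, 121, 95, 80, 125, 165, 175, 175, 174, 175, 176, 175, 164, 141, 126]
230 222 353 287.5 [124, 124, 125, 124, 123, 124, 123, 125, 124, 124, 124, 125, 125, 116, 91, 90, 136, 168, 174, 172, 171, 174, 174, 170, 147, 120, 121, 124]
[np.int64(75), np.int64(76), np.int64(78), np.int64(79)]
expect near rim [array([225.5,  73.8]), array([296.1,  76.4]), array([366.1,  79. ])] part [array([295.2,  90.7]), array([291.7, 178.3]), array([289.4, 235.4])]
```

```bash
python3 - <<'E'
from h import *
s=r.sense();print(s["joints"].round(1),s["joint_velocities"].round(1),s["ee_rot"].round(3))
E
```

```text
[  59.4    1.7  -42.9   38.9  -37.1 -177.4] [ 0.1 -0.2 -0.3 -0.   0.2  0. ] [[-0.894 -0.031  0.448]
 [-0.028  1.     0.013]
 [-0.448 -0.001 -0.894]]
```

Joint 6 is at its limit (-177.4°), so this wrist orientation cannot reach mint. I will use the equivalent grasp with the tool turned half round (az negative raises joint 6), backing off first.

```bash
python3 -m handwheel '[[[0,0,0,0,0,-0.03,0.04],[0,0,0,0,0,-0.04,0.04],[0,0,-1.3,0,0,0,0.04],[0,0,-1.3,0,0,0,0.04],[0,0,-1.3,0,0,0,0.04],[0,0,-1.3,0,0,0,0.04],[0,0,-1.3,0,0,0,0.04],[0,0,-1.3,0,0,0,0.04],[0,0,-1.3,0,0,0,0.04],[0,0,-1.3,0,0,0,0.04],[0,0,-1.3,0,0,0,0.04],[0,0,-1.3,0,0,0,0.04]]]'
python3 -c "
from station import r;print(r.sense()['joints'].round(1))"
```

```text
time_s: 17.55
tcp_pos: [0.4099, 0.2729, 0.2894]
ee_rot: [[-0.151, -0.882, 0.447], [-0.984, 0.175, 0.013], [-0.09, -0.438, -0.894]]
wrist_force: [-0.2, -0.0, 1.1]
gripper_width: 0.46
gripper_force: 0.0
[ 65.3  -4.2 -37.4  32.1 -48.9 -95. ]
```

```bash
python3 -m handwheel '[[[0,0,-1.4,0,0,0,0.04],[0,0,-1.4,0,0,0,0.04],[0,0,-1.4,0,0,0,0.04],[0,0,-1.4,0,0,0,0.04],[0,0,-1.4,0,0,0,0.04],[0,0,-1.4,0,0,0,0.04],[0,0,-1.4,0,0,0,0.04],[0,0,-1.4,0,0,0,0.04],[0,0,-1.4,0,0,0,0.04],[0,0,-1.4,0,0,0,0.04],[0,0,-1.4,0,0,0,0.04],[0,0,-1.4,0,0,0,0.04]]]' >/dev/null
python3 - <<'E'
from h import *
F=np.diag([-1,-1,1.])
R=toolR(-.3,30)@F;g=np.array([.469,.286,.1118]);delta(g-.17*R[:,2],R)
print(r.sense()["joints"].round(1))
E
```

```text
shift tool [-0.0365 -0.0139  0.0158] then turn [-0.15  0.57  0.17] | tcp [0.4099 0.2729 0.2894] F [0.6 0.2 0.4] gf 0.0 w 39.8 t 18.75
[ 65.3  -4.1 -37.4  32.1 -48.9   5.9]
```

```bash
python3 -m handwheel '[[[-0.15,0.57,0.17,0,0,0,0.04],[0,0,0,0,0,0,0.04],[0,0,0,0,0,0,0.04]]]' >/dev/null
python3 - <<'E'
from h import *
F=np.diag([-1,-1,1.])
R=toolR(-.3,30)@F;g=np.array([.469,.286,.1118]);delta(g-.13*R[:,2],R)
E
```

```text
shift tool [-0.0372 -0.0135  0.0529] then turn [ 0.01  0.02 -0.06] | tcp [0.4098 0.2726 0.2888] F [-0.4  0.7 -1.4] gf 0.0 w 39.9 t 19.05
```

```bash
python3 -m handwheel '[[[0,0.02,-0.06,-0.013,-0.005,0.01,0.04],[0,0,0,-0.013,-0.005,0.02,0.04],[0,0,0,-0.011,-0.0035,0.023,0.04],[0,0,0,0,0,0,0.04],[0,0,0,0,0,0,0.04]]]' >/dev/null
python3 - <<'E'
from h import *
F=np.diag([-1,-1,1.])
R=toolR(-.3,30)@F;g=np.array([.469,.286,.1118]);delta(g-.13*R[:,2],R)
C,im=shot("wrist","w11")
print("expect raised rim",[proj(C,g+.08*R[:,0]-.022*R[:,2]+s*.055*R[:,1]).round(1) for s in(-1,0,1)],"part",[proj(C,g+a*R[:,0]).round(1) for a in(.07,0,-.05)])
print(r.sense()["joints"].round(1))
E
```

```text
shift tool [-0.0012 -0.0001 -0.0003] then turn [ 0.02 -0.01 -0.  ] | tcp [0.4052 0.2863 0.2248] F [0.8 0.5 0.8] gf 0.0 w 39.7 t 19.55
expect raised rim [array([206.7, 113.9]), array([277.3, 113.9]), array([347.8, 113.8])] part [array([277.3, 126.7]), array([277.4, 206.4]), array([277.5, 257.6])]
[ 65.4  -0.3 -48.2  47.  -38.7 -12.5]
```

View pics/w11.png

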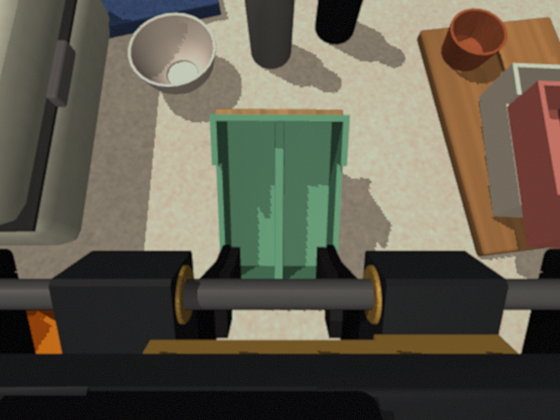

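Mint's raised end is at row 114, cols 210 to 349, and its partition at col 279, about 1.5 mm right of centre. I go in.

```bash
python3 -m handwheel '[[[0,0,0,-0.001,0.0014,0.02,0.04],[0,0,0,0,0,0.03,0.04],[0,0,0,0,0,0.03,0.04],[0,0,0,0,0,0.03,0.04],[0,0,0,0,0,0.02,0.04],[0,0,0,0,0,0.015,0.04],[0,0,0,0,0,0.012,0.04],[0,0,0,0,0,0,0.04],[0,0,0,0,0,0,0.04]]]'
cat >> h.py <<'E'
def held(im,col,H,down=False):
    # end wall top (height H above tray origin, 80 mm along tool x) in tool axes, from its 110 mm width
    m=mask(im,col);rows=[np.flatnonzero(m[:300,u]).min() for u in range(180,381,20)];v=np.median(rows)
    h=im.astype(int);x=np.flatnonzero(m[int(v)+5]);a,b=x.min(),x.max();d=330.96*.11/(b-a+.5)
    T=np.array(cams.get_calibration("wrist")["T_tool_cam"]);K=cam("wrist")[0]
    p=T[:3,:3]@(np.linalg.solve(K,[(a+b)/2,v-.5,1])*d)+T[:3,3];print("rows",rows[::3],"cols",a,b,"end in tool",p.round(4),"tray origin in tool",(p+[-.08,0,H]).round(4))
E
python3 - <<'E'
from h import *
C,im=shot("wrist","w12");held(im,"mint",.07)
g=cv2.cvtColor(im,cv2.COLOR_BGR2HSV)[:,:,2];print(g[150,262:298].tolist(),g[220,262:298].tolist())
E
```

```text
time_s: 20.5
tcp_pos: [0.4825, 0.2846, 0.095]
ee_rot: [[0.862, -0.008, 0.506], [-0.006, -1.0, -0.005], [0.506, 0.001, -0.862]]
wrist_force: [-0.0, 0.0, 0.1]
gripper_width: 0.457
gripper_force: 0.0
rows [np.int64(110), np.int64(111), np.int64(111), np.int64(111)] cols 120 435 end in tool [ 0.0765  0.0001 -0.0406] tray origin in tool [-0.0035  0.0001  0.0294]
[128, 129, 129, 129, 127, 127, 112, 103, 117, 126, 127, 127, 127, 127, 129, 128, 127, 128, 127, 127, 129, 128, 129, 124, 112, 107, 118, 128, 130, 130, 130, 129, 130, 128, 130, 129] [129, 129, 130, 129, 128, 126, 124, 143, 166, 173, 172, 172, 171, 171, 171, 171, 170, 171, 171, 170, 170, 171, 166, 145, 119, 115, 127, 130, 130, 129, 130, 129, 129, 129, 130, 129]
```

```bash
python3 -m handwheel '[[[0,0,0,-0.0035,0.0002,0.005,0.04],[0,0,0,0,0,0.0055,0.04],[0,0,0,0,0,0,0.04],[0,0,0,0,0,0,0.04],[0,0,0,0,0,0,0.04]]]'
python3 - <<'E'
from h import *
C,im=shot("wrist","w13");held(im,"mint",.07)
E
```

```text
time_s: 21.05
tcp_pos: [0.4832, 0.2847, 0.0833]
ee_rot: [[0.863, -0.006, 0.505], [-0.004, -1.0, -0.004], [0.505, 0.001, -0.863]]
wrist_force: [0.5, -0.4, -1.0]
gripper_width: 0.463
gripper_force: 0.0
rows [np.int64(91), np.int64(92), np.int64(92), np.int64(92)] cols 103 454 end in tool [ 0.0819  0.0005 -0.0514] tray origin in tool [0.0019 0.0005 0.0186]
```

Now 18.6 mm above the tray's foot level and centred in y. I close and lift.

```bash
python3 -m handwheel '[[[0,0,0,0,0,0,0],[0,0,0,0,0,0,0],[0,0,0,0,0,0,0],[0,0,0,0,0,0,0],[0,0,0,0,0,0,0],[0,0,0,0,0,0,0]]]'
python3 -m handwheel '[[[0,0,0,0,0,-0.005,0],[0,0,0,0,0,-0.01,0],[0,0,0,0,0,-0.015,0],[0,0,0,0,0,-0.02,0],[0,0,0,0,0,-0.025,0],[0,0,0,0,0,-0.03,0],[0,0,0,0,0,-0.03,0],[0,0,0,0,0,-0.03,0],[0,0,0,0,0,-0.03,0],[0,0,0,0,0,-0.02,0],[0,0,0,0,0,0,0],[0,0,0,0,0,0,0]]]'
python3 - <<'E'
from h import *
C,im=shot("wrist","w14");held(im,"mint",.07);R=toolR(-3.1,0)@np.diag([-1,-1,1.]);delta([.4,.25,.31],R);print(r.sense()["joints"].round(1))
E
```

```text
time_s: 21.7
tcp_pos: [0.4832, 0.2842, 0.0824]
ee_rot: [[0.864, -0.007, 0.503], [-0.005, -1.0, -0.005], [0.503, 0.002, -0.864]]
wrist_force: [-0.8, 1.1, -0.0]
gripper_width: 0.093
gripper_force: 30.0
time_s: 22.9
tcp_pos: [0.3761, 0.2847, 0.2654]
ee_rot: [[0.864, -0.007, 0.504], [-0.004, -1.0, -0.006], [0.504, 0.003, -0.864]]
wrist_force: [-0.3, 0.5, -3.6]
gripper_width: 0.092
gripper_force: 30.0
rows [np.int64(90), np.int64(91), np.int64(91), np.int64(91)] cols 100 455 end in tool [ 0.0821  0.0002 -0.0526] tray origin in tool [0.0021 0.0002 0.0174]
shift tool [ 0.0434  0.0342 -0.0268] then turn [-0.07 -5.04  0.45] | tcp [0.3763 0.2842 0.2649] F [ 0.6  0.2 -3.7] gf 30.0 w 8.1 t 22.95
[ 71.8  -4.8 -45.1  40.5 -47.7  -9.6]
```

```bash
python3 -m handwheel '[[[0,0,0,0,0,-0.03,0],[-0.01,-0.84,0.075,0,0,0,0],[-0.01,-0.84,0.075,0,0,0,0],[-0.01,-0.84,0.075,0,0,0,0],[-0.01,-0.84,0.075,0,0,0,0],[-0.01,-0.84,0.075,0,0,0,0],[-0.01,-0.84,0.075,0,0,0,0],[0,0,0,0,0,0,0],[0,0,0,0,0,0,0]]]'
python3 - <<'E'
from h import *
R=toolR(-3.1,0)@np.diag([-1,-1,1.]);delta([.43,-.025,.31],R);print(r.sense()["joints"].round(1))
E
```

```text
time_s: 23.85
tcp_pos: [0.362, 0.2843, 0.2906]
ee_rot: [[0.998, -0.056, 0.0], [-0.056, -0.998, 0.0], [0.0, -0.0, -1.0]]
wrist_force: [-0.4, 0.1, -3.6]
gripper_width: 0.089
gripper_force: 30.0
shift tool [ 0.0853  0.305  -0.0194] then turn [-0.   -0.   -0.02] | tcp [0.362  0.2843 0.2906] F [-0.4  0.1 -3.6] gf 30.0 w 7.8 t 23.85
[ 58.5   3.  -14.6   0.  -72.4  28.3]
```

```bash
python3 -m handwheel '[[[0,0,0,0.005,0.015,-0.01,0],[0,0,0,0.009,0.03,-0.009,0],[0,0,0,0.009,0.032,0,0],[0,0,0,0.009,0.032,0,0],[0,0,0,0.009,0.032,0,0],[0,0,0,0.009,0.032,0,0],[0,0,0,0.009,0.032,0,0],[0,0,0,0.009,0.032,0,0],[0,0,0,0.009,0.032,0,0],[0,0,0,0.008,0.026,0,0],[0,0,0,0,0.01,0,0],[0,0,0,0,0,0,0]]]'
python3 -m handwheel '[[[0,0,0,0,0,0,0],[0,0,0,0,0,0,0]]]' >/dev/null
python3 - <<'E'
from h import *
C,im=shot("wrist","w15");held(im,"mint",.07);np.savez("pics/w15p.npz",R=C[1],o=C[2])
R=toolR(-3.1,0)@np.diag([-1,-1,1.]);delta([.43,-.025,.31],R)
O=np.array([.5149,-.0248,.064]);f=np.array([.9985,-.0541,0]);l=np.array([.0541,.9985,0])
print("expect far low corners",[proj(C,O+.08*f+s*.055*l+[0,0,.052]).round(1) for s in(1,-1)],"sides at x0",[proj(C,O+.02*f+s*.055*l+[0,0,.052]).round(1) for s in(1,-1)])
E
```

```text
time_s: 25.05
tcp_pos: [0.4289, -0.0249, 0.3104]
ee_rot: [[0.998, -0.055, 0.001], [-0.055, -0.998, 0.003], [0.001, -0.003, -1.0]]
wrist_force: [-0.0, 0.4, -2.8]
gripper_width: 0.089
gripper_force: 30.0
rows [np.int64(91), np.int64(91), np.int64(91), np.int64(91)] cols 101 455 end in tool [ 0.0825  0.0003 -0.0524] tray origin in tool [0.0025 0.0003 0.0176]
shift tool [0.0004 0.0021 0.0005] then turn [-0.04 -0.01  0.02] | tcp [ 0.4297 -0.0229  0.3105] F [-0.2 -0.1 -2.7] gf 30.0 w 8.2 t 25.3
expect far low corners [array([219.2,  22.8]), array([333.3,  22.9])] sides at x0 [array([221.8,  88.9]), array([330.5,  89.1])]
```

View pics/w15.png

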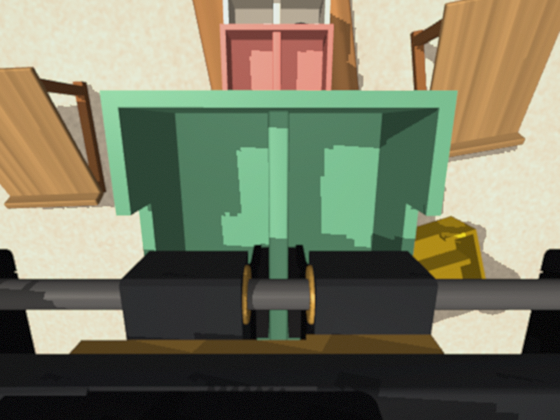

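Pink's far low end shows at row 25, cols 221 to 333, close to the prediction (row 23, cols 219 to 333). I measure its sides and end.

```bash
python3 - <<'E'
from h import *
im=np.load("pics/w15.npy").astype(float);d=np.load("pics/w15p.npz");C=(cam("wrist")[0],d["R"],d["o"])
red=im[:,:,2]-im[:,:,1]
for v in(40,60,80): print(v,red[v,212:230].round().tolist(),red[v,324:342].round().tolist())
for u in(240,262,290,315): print(u,red[16:34,u].round().tolist())
def first(p,th=40):
    i=np.flatnonzero(p>th)[0];return i-1+(th-p[i-1])/(p[i]-p[i-1])
L=np.array([(210+first(red[v,210:240]),v) for v in range(36,88,4)]);Rr=np.array([(345-first(red[v,345:315:-1]),v) for v in range(36,88,4)])
T=np.array([(u,12+first(red[12:40,u])) for u in list(range(232,272,6))+list(range(286,326,6))])
z=[0,0,.116];o={}
for n,e in(("L",L),("R",Rr),("T",T)):
    P=np.array([plane(C,x,z) for x in e])[:,:2];i=0 if n!="T" else 1;k=np.polyfit(P[:,i],P[:,1-i],1);o[n]=k
    print(n,"slope",np.degrees(np.arctan(k[0])).round(2),"res",np.std(P[:,1-i]-np.polyval(k,P[:,i])).round(5))
yl,yr=np.polyval(o["L"],.56),np.polyval(o["R"],.56);print("width",yl-yr,"y mid at x=.56",(yl+yr)/2,"far end x at y=-.03",np.polyval(o["T"],-.03))
E
```

```text
40 [59.0, 59.0, 58.0, 58.0, 58.0, 58.0, 58.0, 59.0, 67.0, 66.0, 66.0, 66.0, 69.0, 63.0, 46.0, 42.0, 42.0, 43.0] [43.0, 53.0, 61.0, 72.0, 83.0, 79.0, 78.0, 80.0, 77.0, 58.0, 44.0, 43.0, 44.0, 42.0, 42.0, 43.0, 42.0, 42.0]
60 [60.0, 59.0, 58.0, 59.0, 59.0, 59.0, 58.0, 58.0, 62.0, 69.0, 67.0, 66.0, 68.0, 72.0, 58.0, 44.0, 43.0, 42.0] [62.0, 63.0, 68.0, 79.0, 81.0, 80.0, 81.0, 84.0, 64.0, 44.0, 40.0, 42.0, 42.0, 44.0, 42.0, 42.0, 43.0, 43.0]
80 [63.0, 62.0, 61.0, 59.0, 60.0, 59.0, 58.0, 58.0, 59.0, 65.0, 70.0, 68.0, 69.0, 71.0, 70.0, 54.0, 44.0, 42.0] [63.0, 67.0, 81.0, 82.0, 82.0, 81.0, 83.0, 66.0, 44.0, 38.0, 40.0, 42.0, 41.0, 41.0, 42.0, 44.0, 42.0, 43.0]
240 [11.0, 12.0, 12.0, 12.0, 12.0, 11.0, 12.0, 32.0, 59.0, 68.0, 69.0, 67.0, 71.0, 68.0, 56.0, 53.0, 54.0, 52.0]
262 [12.0, 12.0, 12.0, 12.0, 12.0, 10.0, 12.0, 33.0, 61.0, 72.0, 72.0, 72.0, 75.0, 69.0, 57.0, 54.0, 53.0, 53.0]
290 [12.0, 13.0, 12.0, 12.0, 12.0, 11.0, 13.0, 34.0, 63.0, 75.0, 76.0, 76.0, 78.0, 73.0, 58.0, 53.0, 53.0, 53.0]
315 [12.0, 12.0, 11.0, 12.0, 12.0, 12.0, 13.0, 31.0, 54.0, 74.0, 78.0, 78.0, 80.0, 75.0, 59.0, 52.0, 53.0, 54.0]
L slope -4.43 res 0.00127
R slope 3.52 res 0.00053
T slope 3.0 res 0.0001
width 0.13226981595883297 y mid at x=.56 -0.028328393745790267 far end x at y=-.03 0.5943820589510944
```

```bash
python3 - <<'E'
from h import *
d=np.load("pics/w15p.npz");C=(cam("wrist")[0],d["R"],d["o"]);z=[0,0,.116]
L=[plane(C,(u,v),z) for u,v in((219.5,40),(220.1,60),(220.9,80))];R_=[plane(C,(u,v),z) for u,v in((332.8,40),(332.0,60),(331.1,80))]
M=(np.array(L)+R_)/2;print((np.array(L)-R_)[:,1],M.round(4))
k=np.polyfit(M[:,0],M[:,1],1);print("yaw",np.degrees(np.arctan(k[0])))
yaw=-3.05;f=np.array([np.cos(np.radians(yaw)),np.sin(np.radians(yaw))])
m=M.mean(0)[:2];yE=m[1]+(.5944-m[0])*f[1]/f[0];xE=.5944+np.tan(np.radians(3))*(yE+.03);E=np.array([xE,yE]);O=E-.08*f;print("pink origin",O,"(placed for .5149,-.0248)")
t=O+.043*f;print("mint origin target",t)
R=toolR(yaw,0)@np.diag([-1,-1,1.])
hx,hy=.0022,.0002
P=np.r_[t,0]-R@[hx,hy,0];P[2]=.170;print("tcp",P);delta(P,R)
E
```

```text
[0.11042291 0.11066501 0.11061307] [[ 0.5798 -0.0282  0.116 ]
 [ 0.5619 -0.0272  0.116 ]
 [ 0.5434 -0.0262  0.116 ]]
yaw -3.281580454144818
pink origin [ 0.51456901 -0.02468078] (placed for .5149,-.0248)
mint origin target [ 0.5575081 -0.0269687]
tcp [ 0.55532186 -0.02665193  0.17      ]
shift tool [ 0.1254 -0.0022  0.1407] then turn [-0.04 -0.01  0.01] | tcp [ 0.4297 -0.0229  0.3105] F [-0.2 -0.1 -2.7] gf 30.0 w 8.2 t 25.3
```

Pink lies within 0.5 mm of its seat. I move mint above the pink seat.

```bash
python3 -m handwheel '[[[-0.04,0,0.01,0.015,-0.002,0,0],[0,0,0,0.025,0,0,0],[0,0,0,0.03,0,0.01,0],[0,0,0,0.03,0,0.02,0],[0,0,0,0.025,0,0.025,0],[0,0,0,0,0,0.025,0],[0,0,0,0,0,0.025,0],[0,0,0,0,0,0.02,0],[0,0,0,0,0,0.015,0],[0,0,0,0,0,0,0],[0,0,0,0,0,0,0],[0,0,0,0,0,0,0]]]' >/dev/null
python3 - <<'E'
from h import *
R=toolR(-3.1,0)@np.diag([-1,-1,1.]);delta([.5553,-.0267,.1275],R)
E
```

```text
shift tool [-0.0011 -0.0013  0.0441] then turn [-0.   -0.03  0.01] | tcp [ 0.5562 -0.0281  0.1716] F [-1.1  0.1 -2.9] gf 30.0 w 7.8 t 26.5
```

```bash
python3 -m handwheel '[[[0,-0.03,0.01,-0.0011,-0.0013,0,0],[0,0,0,0,0,0.012,0],[0,0,0,0,0,0.012,0],[0,0,0,0,0,0.01,0],[0,0,0,0,0,0,0],[0,0,0,0,0,0,0],[0,0,0,0,0,0,0]]]' >/dev/null
python3 - <<'E'
from h import *
R=toolR(-3.1,0)@np.diag([-1,-1,1.]);delta([.5553,-.0267,.1275],R)
E
```

```text
shift tool [ 0.001  -0.0005  0.0093] then turn [ 0.    0.01 -0.01] | tcp [ 0.5543 -0.0271  0.1368] F [ 0.4  0.2 -1.4] gf 30.0 w 7.8 t 27.2
```

```bash
python3 -m handwheel '[[[0,0,0,0.0008,-0.0004,0.002,0],[0,0,0,0,0,0.002,0],[0,0,0,0,0,0.002,0],[0,0,0,0,0,0,0],[0,0,0,0,0,0,0]]]'
python3 -m handwheel '[[[0,0,0,0,0,0.0015,0],[0,0,0,0,0,0.0015,0],[0,0,0,0,0,0,0],[0,0,0,0,0,0,0]]]'
```

```text
time_s: 27.7
tcp_pos: [0.5547, -0.0268, 0.1305]
ee_rot: [[0.998, -0.055, -0.002], [-0.055, -0.998, -0.0], [-0.002, 0.0, -1.0]]
wrist_force: [0.3, -0.1, -2.8]
gripper_width: 0.086
gripper_force: 30.0
time_s: 28.1
tcp_pos: [0.5547, -0.0268, 0.1274]
ee_rot: [[0.998, -0.055, -0.002], [-0.055, -0.998, -0.0], [-0.002, 0.0, -1.0]]
wrist_force: [0.3, 0.6, -3.2]
gripper_width: 0.093
gripper_force: 30.0
```

```bash
python3 -m handwheel '[[[0,0,0,0,0,0.001,0],[0,0,0,0,0,0,0],[0,0,0,0,0,0,0]]]'
python3 -m handwheel '[[[0,0,0,0,0,0.001,0],[0,0,0,0,0,0,0],[0,0,0,0,0,0,0]]]'
python3 -m handwheel '[[[0,0,0,0,0,0.0005,0],[0,0,0,0,0,0,0],[0,0,0,0,0,0,0]]]'
```

```text
time_s: 28.4
tcp_pos: [0.5547, -0.0268, 0.1265]
ee_rot: [[0.998, -0.055, -0.002], [-0.055, -0.998, -0.0], [-0.002, 0.0, -1.0]]
wrist_force: [0.0, -0.1, -3.0]
gripper_width: 0.092
gripper_force: 30.0
time_s: 28.7
tcp_pos: [0.5549, -0.0267, 0.1257]
ee_rot: [[0.998, -0.055, -0.002], [-0.055, -0.998, -0.0], [-0.002, 0.0, -1.0]]
wrist_force: [-1.1, 0.3, -1.6]
gripper_width: 0.09
gripper_force: 30.0
time_s: 29.0
tcp_pos: [0.5549, -0.0267, 0.1255]
ee_rot: [[0.998, -0.055, -0.001], [-0.055, -0.998, -0.0], [-0.001, 0.0, -1.0]]
wrist_force: [-2.1, 0.4, 1.3]
gripper_width: 0.089
gripper_force: 30.0
```

Contact came 2 mm below nominal, the same as for pink, so mint is seated. I release and rise.

```bash
python3 -m handwheel '[[[0,0,0,0,0,0,0.02],[0,0,0,0,0,0,0.04],[0,0,0,0,0,0,0.04],[0,0,0,0,0,0,0.04],[0,0,0,0,0,0,0.04],[0,0,0,0,0,0,0.04]]]'
python3 -m handwheel '[[[0,0,0,0,0,-0.01,0.04],[0,0,0,0,0,-0.02,0.04],[0,0,0,0,0,-0.03,0.04],[0,0,0,0,0,-0.03,0.04],[0,0,0,0,0,-0.04,0.04],[0,0,0,0,0,-0.04,0.04],[0,0,0,0,0,-0.03,0.04],[0,0,0,0,0,0,0.04],[0,0,0,0,0,0,0.04]]]'
python3 - <<'E'
from h import *
C,im=shot("wrist","w16")
S,a=shot("scene","s16");c=cv2.resize(a[120:290,170:400],(552,408),interpolation=cv2.INTER_CUBIC)
cv2.imwrite("pics/f.png",np.vstack([cv2.resize(im[60:300],(420,180)),cv2.resize(c,(420,310))]))
f=np.array([.9985,-.0541,0]);l=np.array([.0541,.9985,0]);O=np.array([.5575,-.027,.110])
print([proj(C,O+.08*f+s*.055*l+[0,0,.07]).round(1) for s in(1,-1)])
m=mask(im,"mint");v=[int(np.flatnonzero(m[:,u]).min()) for u in(230,260,300,330)];x=np.flatnonzero(m[v[1]+6]);print(v,x.min(),x.max())
E
```

```text
time_s: 29.6
tcp_pos: [0.5548, -0.0267, 0.125]
ee_rot: [[0.998, -0.055, -0.002], [-0.055, -0.998, -0.0], [-0.002, 0.0, -1.0]]
wrist_force: [1.0, 0.1, -0.3]
gripper_width: 0.445
gripper_force: 0.0
time_s: 30.5
tcp_pos: [0.555, -0.0266, 0.3261]
ee_rot: [[0.998, -0.055, -0.0], [-0.055, -0.998, 0.001], [-0.0, -0.001, -1.0]]
wrist_force: [0.2, -0.8, -1.0]
gripper_width: 0.459
gripper_force: 0.0
[array([216.2, 110.8]), array([340. , 110.7])]
[113, 113, 113, 113] 218 338
```

View pics/f.png

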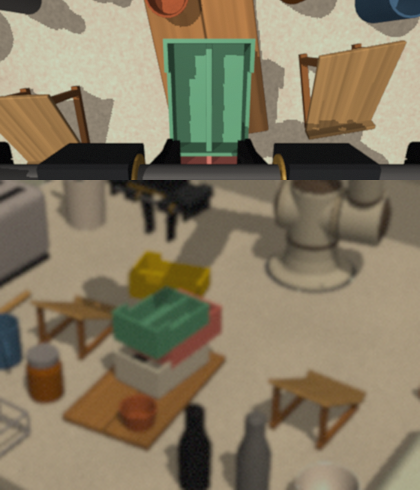

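The stack stands level with mint square on pink: raised-end edge at row 113, cols 218 to 338, within about 2 px of prediction. Handing in.

```bash
python3 -c "
from station import r;print(r.finish_job())"
```

```text
the job is handed in; nothing more can be done
None
```

Pink is seated on white and mint on pink, raised ends alternating, both released. I handed the job in at about 31 s with the arm clear; `finish_job()` returned no verdict, but the last pictures showed the stack level and square.

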